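# Rewind a label-tape cassette and take it off the rewinder

### The arm

A 7-joint arm with a two-finger parallel gripper is mounted at the origin on the work surface. World frame = base frame: x ahead of the robot, y to its left, z up, the work surface at z = 0. Lengths are in m, angles in rad, forces in N, time in s.
With the tool pointing down it reaches from about 0.425 to 0.925 m from the base axis. Payload 6.8 kg.
Tool frame: the origin (TCP) lies between the finger pads; the fingertips stand 14 mm ahead of it and the grasp point (between the pads) lies 5 mm behind it; z points along the fingers, y is the line along which they close (so a half turn about z gives the same grasp; the last joint's range is limited). The gripper opens to 85 mm and grips with 20 to 120 N. Pads are 22 mm wide; open, the fingers measure 114 mm over their backs; the gripper's body (76 mm by 85 mm) begins 54 mm behind the grasp point. The pads swing forward as they close: fully open they stand 13 mm farther back than shut.
Start: joints at [-1.358, 0.477, 0.022, 1.555, -0.011, 1.109, -0.083], TCP at [0.213, 0.641, 0.245] pointing down, gripper open.
Joint ranges: [-2.96, 2.96], [-0.34, 2.1], [-1.41, 1.46], [0.24, 2.44], [-1.37, 4.51], [0.17, 1.92], [-2.96, 2.96]. Speed limits (rad/s): [2.39, 2.39, 3.14, 3.14, 3.14, 3.14, 3.14].

### API

Orientations are given as a rotation vector (axis times angle).
In Python, from bench import r, eyes, ticket gives the robot as it stands. The module is installed in compiled form; this text tells all that it offers.
- The arm moves only by the tool arm_command, never from a script. Its argument "plan" is text: rows parted by semicolons, each of 4 numbers parted by spaces: the shift along the tool's x, y, z in m, then the turn about the tool's z in degrees. In form: tx ty tz yaw; .... A call has 1 to 20 rows; each row shifts and turns the commanded pose from where the row before left it, along the tool's axes as they then stand; what a row does not reach is not made up. A row lasts 1/8 s, in which the tool goes at most 62.5 mm and 10.7 degrees, less where a joint would pass 70% of its speed; a pose out of reach is approached as far as the arm can. A call is refused whole if a number of a shift passes 0.0625 or a number of a turn 10.7, either way. A call with a gripper value outside its range is refused whole. "hand" is the closure, from -1 (fully open) to 1 (shut), set as the call begins (left out, the last holds). The fingers move at their own pace and stop on an object; "grip_force" is the grip in N (left out, the last holds). Time passes only in rows, so rows that do not move let the fingers close. It gives the time, the measured TCP pose, the force, the opening and the grip force at its end, in the units of the state.
- r.get_obs(): the state, without advancing time (a new reading comes with each control period).
- eyes.grab_frame(name): name is "scene" or "top"; returns (picture, depth): 420x560x3 uint8, red, green, blue; 420x560 float32, m along the optical axis (not along the pixel's ray), 0 where there is no reading.
- eyes.calibration(name): a dict with "fov_y" (degrees; the focal length in pixels is half the picture's height over the tangent of half this angle, whatever the lens; pixels are square), "cx", "cy" (the principal point, pixels), "k1" (the pictures are not rectified: a ray, as slopes to the right and down, at radius r is drawn at 1 + k1 r^2 times it, then the intrinsics apply), "origin" and "attitude" of the camera in the world. Camera axes: x right, y up, looking along -z (the intrinsics and any distortion apply to the point x, -y, -z); pixel columns grow to the right and rows downward; lengths in m; the calibration is good to about 2 mm. A picture is of the moment at which its call begins. calibration takes no time and is no camera call.
- ticket.hand_in(): hands the job in; it is judged then, once.
The state is a dict: "clock": time; "joints": joint angles; "qvel": joint speeds; "tau": joint torques, N m; "tcp_pos": TCP position; "orientation": TCP orientation; "contact_force": force on the tool from outside, world axes, zero at the start; "moment": the same for the moment, N m; "grip_width": finger opening in m; "gripper_force": force on a finger pad.
Only numpy, scipy, OpenCV 4.12 (cv2) and the standard library are available. Lean on these libraries where they do the work, as an engineer would, in place of code of your own. Each camera call takes 0.05 s, during which the arm holds its last target. There are 200 camera calls.

### The job

Crank the hand rewinder clockwise to wind the leftover label tape back into its cassette until you feel the tape slip off inside and the load drop away, then stop within half a turn so the leader is not pulled in. Hold the crank knob lightly (a grip of no more than 40 N) and do not force it. Only when the tape is off, lift the cassette out of the rewinder and lay it flat in the middle of the small grey tray, leaving the other things on the bench where they are.

Things in the scene. Friction and masses are not known exactly. Their poses are not given: they have to be found in the camera images.
- winder: Hand rewinder, grey metal, fixed on the bench, 130 (x) by 250 mm (y); origin: centre of its underside. At +y a closed case (y 12 to 125 mm), top at height 48 mm, with the crank on it. At -y an open bay, centre y = -65 mm, 104 by 74 mm inside, floor at height 20, rim at 32 mm, holding the cassette. The tape left is not shown: 1 to 2.3 turns of the crank.
- crank_axis (a point): Point on the crank's vertical axis, fixed to the rewinder, at height 60 mm (the arm). The crank starts at any angle and winds clockwise seen from above; anticlockwise it is blocked. Moving it against the tape drags with a steady 7 to 14 N at the knob, along its circle (a friction load, less at rest); when the tape's end slips off inside, this falls at once to under 2 N.
- knob_top (a point): Centre of the top of the crank's black upright knob, 101 mm above the bench. The knob is 20 mm in diameter, 36 mm tall, spins freely on its own vertical pin and stands 45 mm from the crank axis on a flat steel arm 15 mm wide, top at height 63 mm; the hub is no higher than 66 mm.
- cassette: Flat white label-tape cassette with four dark windows, 100 mm (x) by 70 mm (y) by 26 mm, 0.11 to 0.23 kg, origin at the centre of its underside, lying loose in the rewinder's bay (2 mm play on each side), its axes along the rewinder's. On its top stands a grip rib 60 mm long (x), 12 mm wide (y), from 26 to 47 mm above its underside.
- cassette_grip (a point): Middle of the upper edge of the cassette's grip rib, 47 mm above the cassette's underside.
- tray: Small grey open tray standing fixed on the bench, 132 mm (x) by 102 mm (y) outside, walls 4 mm thick and 26 mm high, floor 4 mm thick, origin at the centre of its underside. It stands to the left or to the right of the rewinder.
- jig: Bystander: white soldering jig block with a small clip on it, 130 by 75 by 62 mm, loose.
- spool: Bystander: spool of solder standing on end, 52 mm in diameter, 45 mm high.
- tweezers: Bystander: black tweezers lying flat, 115 mm long.

How it is judged:
By the outcome, as a careful person would: the job done as asked, in the order asked, and still so for the second after the job is handed in, with the robot touching nothing.
It also fails if it takes over 64 s, if anything falls off the work surface, if the arm or the gripper's body presses on something with over 40 N, if the wrist force passes 120 N, or if a joint passes its speed limit or range.

## Working session

There is one attempt and no reset: what is moved stays moved. The work goes in short steps, Python scripts to look and compute and a tool call to move; the robot and the scene stay as the last step left them, time stands still between calls to the robot, and variables do not carry over. Pictures are saved under pics/ and viewed, at most 10 in all, crops included, and the job is handed in when it is done.

Besides the shell and the picture viewer there is one more tool, called after "Call:" by a JSON object that holds its "api" and its "payload", one argument or row to a line. arm_command: Moves the arm, as the interface text tells. Its arguments: {"type":"object","properties":{"plan":{"type":"string"},"hand":{"type":"number"},"grip_force":{"type":"number"}},"required":["plan"]}

```bash
mkdir -p pics
cat > h.py <<'E'
import numpy as np, cv2
from scipy.spatial.transform import Rotation as R
from bench import r, eyes, ticket
def cal(n):
    c=eyes.calibration(n); f=210/np.tan(np.radians(c["fov_y"])/2)
    a=np.array(c["attitude"],float)
    M=a if a.shape==(3,3) else (R.from_rotvec(a).as_matrix() if a.size==3 else R.from_quat(a).as_matrix())
    return c,f,M
def rays(n,uv):
    c,f,M=cal(n); K=np.array([[f,0,c["cx"]],[0,f,c["cy"]],[0,0,1.]])
    p=cv2.undistortPoints(np.array(uv,float).reshape(-1,1,2),K,np.array([c["k1"],0,0,0.])).reshape(-1,2)
    d=np.c_[p[:,0],-p[:,1],-np.ones(len(p))]
    return np.array(c["origin"]),d@M.T
def onplane(n,uv,z):
    o,d=rays(n,uv); return o+d*((z-o[2])/d[:,2])[:,None]
def cloud(n,dep):
    v,u=np.mgrid[:420,:560]; o,d=rays(n,np.c_[u.ravel(),v.ravel()])
    P=o+d*dep.ravel()[:,None]; P[dep.ravel()<=0]=np.nan
    return P.reshape(420,560,3)
E
python3 - <<'E'
from h import *
for n in("scene","top"):
    im,d=eyes.grab_frame(n); cv2.imwrite(f"pics/{n}0.png",im[:,:,::-1]); np.savez(f"{n}0.npz",im=im,d=d)
    print(n,eyes.calibration(n))
o=r.get_obs(); print(o)
E
```

```text
scene {'fov_y': 45.194780175555245, 'cx': 283.5573858025228, 'cy': 212.54733240260003, 'k1': -0.11795426095879465, 'origin': array([ 1.08638825, -0.74803227,  0.86179272]), 'attitude': array([0.87352279, 0.2906614 , 0.6342953 ])}
top {'fov_y': 56.9029371131055, 'cx': 279.7905873703208, 'cy': 211.23153225042228, 'k1': -0.005017428736484799, 'origin': array([0.37536771, 0.00414385, 0.86135768]), 'attitude': array([ 0.09278719, -0.1295124 , -1.55042221])}
{'clock': 0.1, 'joints': array([-1.35809809,  0.47772359,  0.02236001,  1.55632544, -0.01152471,
        1.10930537, -0.08309374]), 'qvel': array([ 1.57629583e-03, -2.04531709e-03,  1.72627470e-03, -4.53396100e-03,
        1.16653715e-04,  9.33393363e-04, -6.28393106e-05]), 'tau': array([ 3.69287009e-03, -5.97759783e+01,  1.61335710e+00, -2.81953651e+01,
        1.28356065e-02,  5.12910701e-03,  3.09969053e-06]), 'tcp_pos': array([0.21269763, 0.64008584, 0.24443058]), 'orientation': array([-5.01725266e-01, -3.10110982e+00,  2.55401754e-03]), 'contact_force': array([-0.03191799,  0.06387782,  0.35288253]), 'moment': array([-0.0346585 ,  0.03469394, -0.014564  ]), 'gripper_force': 0.0, 'grip_width': 0.08532284551994257}
```

View pics/scene0.png

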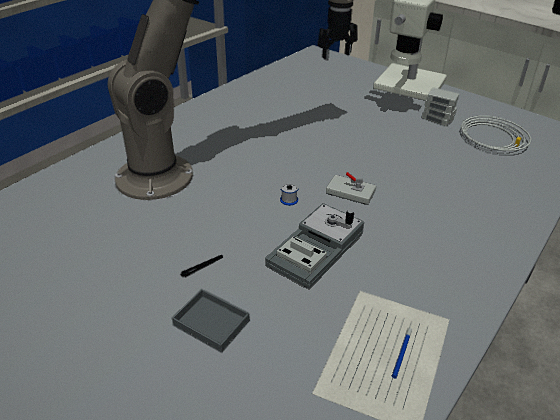

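View pics/top0.png

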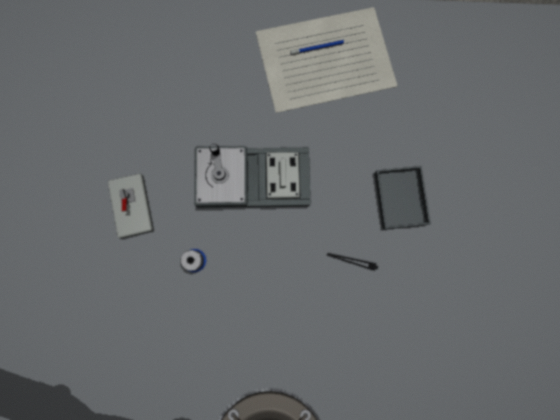

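The scene view shows the rewinder at about (315,245) with the tray at (211,320). In the top view the rewinder spans (194–310, 146–209), with the hub at about (219,174), the knob at about (215,149), the cassette at about (283,175) and the tray at about (401,198).

Run:
```python
from h import *
C={n:cloud(n,np.load(n+"0.npz")["d"]) for n in("top","scene")}
def rect(n,m,z,lab):
    m=cv2.morphologyEx(m.astype(np.uint8),cv2.MORPH_OPEN,np.ones((3,3)))
    cs=max(cv2.findContours(m,0,2)[0],key=cv2.contourArea)
    P=onplane(n,cs.reshape(-1,2),z)[:,:2].astype(np.float32)
    print(n,lab,[np.round(x,4) for x in cv2.minAreaRect(P)])
for n in C:
    P=C[n]; im=np.load(n+"0.npz")["im"].astype(int); x,y,z=P[...,0],P[...,1],P[...,2]
    mx=im.max(2)
    near=(x>.4)&(x<.75)&(y>-.4)&(y<.3)
    print(n,"bench z",np.nanmedian(z[near]))
    wb=near&(y<.16)&(y>-.2)
    k=wb&(z>.082); k2=k&(z>.095)
    print(n,"knob px",k.sum(),np.nanmean(P[k],0),np.nanmedian(P[k2],0),np.nanmax(z[k]))
    top=wb&(z>.04)&(mx>110); 
    rect(n,wb&(z>.04)&(z<.056)&(y>-.0),.048,"case")
    rect(n,wb&(z>.012),.03,"winder")
    t=near&(y<-.15)&(z>.012)
    rect(n,t,.026,"tray")
    b=wb&(y<.03)&(mx>120)&(z>.03)
    rect(n,b,.046,"cassette")
    g=wb&(y<.03)&(z>.056); print("rib",g.sum(),np.nanmean(P[g],0))
im=np.load("top0.npz")["im"]
cv2.imwrite("pics/c1.png",cv2.resize(im[135:220,185:320,::-1],None,fx=5.5,fy=5.5,interpolation=cv2.INTER_CUBIC))
```

```text
top bench z 0.0005982500821729575
top knob px 48 [0.60739629 0.12230558 0.09448091] [0.6073358  0.12082632 0.09835362] 0.10093771121140183
top case [array([0.5675, 0.1091]), array([0.1295, 0.1037]), np.float64(1.1233)]
top winder [array([0.5709, 0.0433]), array([0.1368, 0.2421]), np.float64(1.1161)]
top tray [array([ 0.5394, -0.2408]), array([0.0599, 0.1452]), np.float64(69.866)]
top cassette [array([ 0.5725, -0.0198]), array([0.095 , 0.0647]), np.float64(1.1583)]
rib 169 [ 0.57081506 -0.01801945  0.06651498]
scene bench z 0.0014355752503762975
scene knob px 57 [0.6176882  0.11666565 0.09314432] [0.61746777 0.11696477 0.09901251] 0.10357327879105904
scene case [array([0.5728, 0.1061]), array([0.1334, 0.1157]), np.float64(1.5336)]
scene winder [array([0.5712, 0.0536]), array([0.1503, 0.297 ]), np.float64(2.2484)]
scene tray [array([ 0.5388, -0.2917]), array([0.1405, 0.1093]), np.float64(6.6103)]
scene cassette [array([ 0.5587, -0.0209]), array([0.065 , 0.0684]), np.float64(3.2259)]
rib 168 [ 0.57715483 -0.02181143  0.06454338]
```

View pics/c1.png

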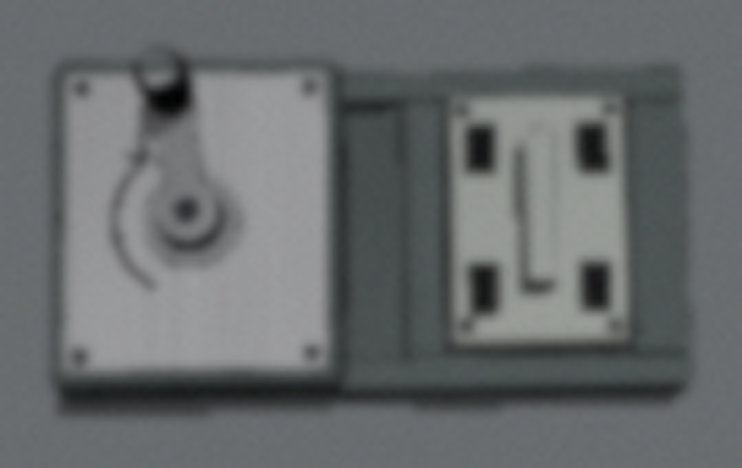

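The crop shows the hub at crop pixel (187,211), the knob top at (162,71), and the cassette with its rib along x, centred near (540,217).

Run:
```python
from h import *
f=lambda u,v:(184.6+u/5.5,134.6+v/5.5)
hub=onplane("top",[f(187,211)],.066)[0]; kn=onplane("top",[f(162,71)],.101)[0]
print("hub",hub,"knob",kn,"r",np.linalg.norm((kn-hub)[:2]))
print("cass corners",onplane("top",[f(450,96),f(630,96),f(450,346),f(632,346)],.046))
print("case corners",onplane("top",[f(62,70),f(330,70),f(62,378),f(333,376)],.048))
im=np.load("scene0.npz")["im"]
cv2.imwrite("pics/c2.png",cv2.resize(im[195:295,255:375,::-1],None,fx=6,fy=6,interpolation=cv2.INTER_CUBIC))
im=np.load("top0.npz")["im"]
m=(im.max(2)<75).astype(np.uint8); m[:, :360]=0;m[:,440:]=0;m[:155]=0;m[240:]=0
m[250:]=0
cs=max(cv2.findContours(m,0,2)[0],key=cv2.contourArea); P=onplane("top",cs.reshape(-1,2),.026)[:,:2].astype(np.float32)
print("tray",cv2.minAreaRect(P),P.min(0),P.max(0))
```

```text
hub [0.56767464 0.11586655 0.066     ] knob [0.61171883 0.12211823 0.101     ] r 0.04448566076665974
cass corners [[ 0.62124582  0.01699919  0.046     ]
 [ 0.62289375 -0.05416307  0.046     ]
 [ 0.52105476  0.01493315  0.046     ]
 [ 0.52247822 -0.0558064   0.046     ]]
case corners [[0.62769484 0.16948778 0.048     ]
 [0.63013239 0.06442978 0.048     ]
 [0.50520763 0.16380772 0.048     ]
 [0.5080398  0.05978126 0.048     ]]
tray ((0.5300586223602295, -0.28112363815307617), (0.13299529254436493, 0.10976306349039078), 6.970593452453613) [ 0.46002018 -0.34207734] [ 0.60074866 -0.22026522]
```

View pics/c2.png

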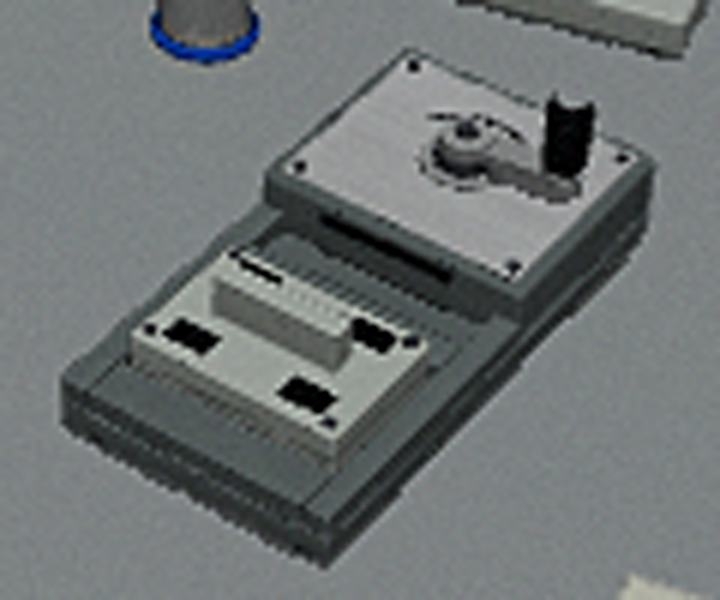

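Run:
```python
from h import *
f=lambda u,v:(254.6+u/6,194.6+v/6)
print(onplane("scene",[f(467,131)],.066),onplane("scene",[f(569,104)],.101))
print("cass corners",onplane("scene",[f(227,252),f(428,348),f(136,345),f(335,440)],.046))
im=np.load("scene0.npz")["im"]
m=(im.max(2)<75).astype(np.uint8); m[:285]=0;m[:,:165]=0;m[:,260:]=0;m[355:]=0
cs=max(cv2.findContours(m,0,2)[0],key=cv2.contourArea); P=onplane("scene",cs.reshape(-1,2),.026)[:,:2].astype(np.float32)
print("tray",cv2.minAreaRect(P),len(cs),cv2.boundingRect(cs))
o=r.get_obs();M=R.from_rotvec(o["orientation"]).as_matrix();print(M)
```

```text
[[0.56997769 0.11595011 0.066     ]] [[0.61494025 0.11944175 0.101     ]]
cass corners [[ 0.52592066  0.00826649  0.046     ]
 [ 0.62314725  0.01329783  0.046     ]
 [ 0.5326588  -0.0591741   0.046     ]
 [ 0.62534541 -0.05212415  0.046     ]]
tray ((0.5430381298065186, -0.29465147852897644), (0.13982431590557098, 0.11279811710119247), 7.365973949432373) 94 (172, 290, 78, 62)
[[-9.48984077e-01  3.15323723e-01 -4.14845575e-04]
 [ 3.15323978e-01  9.48982767e-01 -1.58004503e-03]
 [-1.04544380e-04 -1.63024833e-03 -9.99998666e-01]]
```

Call:
{"api": "arm_command", "payload": {
  "plan": "0 0 0 -10;0 0 0 -10;-.0297 -.0408 0 0;-.0297 -.0408 0 0;-.0297 -.0408 0 0;-.0297 -.0408 0 0;-.0297 -.0408 0.005 0;-.0297 -.0408 0.005 0;-.0297 -.0408 0.005 0;-.0297 -.0408 0.005 0;-.0297 -.0408 0.01 0;-.0297 -.0408 0.01 0;-.0297 -.0408 0.01 0;-.0297 -.0408 0.01 0;-.0297 -.0408 0.01 0;0 0 0 0;0 0 0 0",
  "hand": 0.0,
  "grip_force": 30
}}

```text
clock: 2.22
tcp_pos: [0.6133, 0.1217, 0.1748]
orientation: [0.044, -3.14, -0.001]
contact_force: [-1.0, 1.0, 0.2]
grip_width: 0.0424
gripper_force: 0.0
```

Call:
{"api": "arm_command", "payload": {
  "plan": "0 0 .02 0;0 0 .02 0;0 0 .015 0;0 0 0 0"
}}

```text
clock: 2.72
tcp_pos: [0.6126, 0.1222, 0.1193]
orientation: [0.047, -3.139, 0.0]
contact_force: [0.1, -0.2, 0.9]
grip_width: 0.0429
gripper_force: 0.0
```

Run:
```python
from h import *
im,d=eyes.grab_frame("scene"); im2,d2=eyes.grab_frame("top")
a=cv2.resize(im[150:270,275:375,::-1],None,fx=4,fy=4,interpolation=cv2.INTER_CUBIC)
b=cv2.resize(im2[110:230,170:270,::-1],None,fx=4,fy=4,interpolation=cv2.INTER_CUBIC)
cv2.imwrite("pics/c3.png",np.hstack([a,b])); print(r.get_obs()["tcp_pos"])
```

```text
[0.61392337 0.12187697 0.12077653]
```

View pics/c3.png

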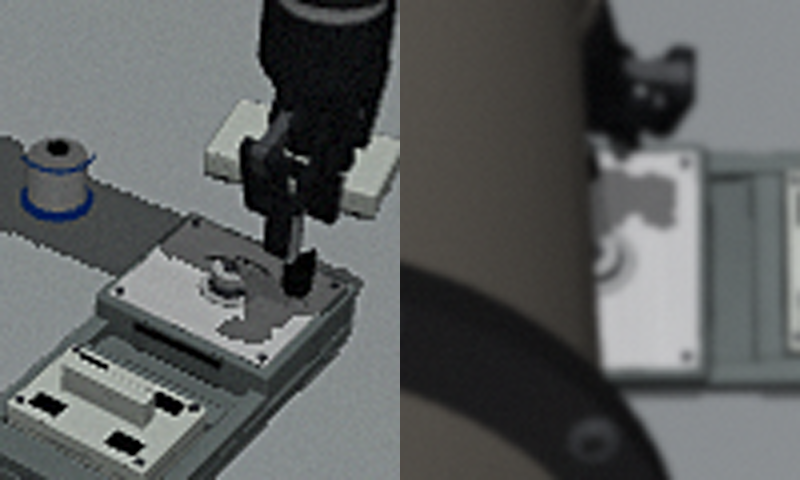

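The left finger tip is at crop (275,245), the right at (330,215), and the knob at (298,260) lies between them. I'll go down and close on it.

Call:
{"api": "arm_command", "payload": {
  "plan": "0 0 .012 0;0 0 .012 0;0 0 .011 0;0 0 0 0"
}}

```text
clock: 3.32
tcp_pos: [0.6129, 0.121, 0.0838]
orientation: [0.044, -3.139, 0.001]
contact_force: [0.2, -0.6, 0.2]
grip_width: 0.0427
gripper_force: 0.0
```

Call:
{"api": "arm_command", "payload": {
  "plan": "0 0 0 0;0 0 0 0;0 0 0 0;0 0 0 0;0 0 0 0;0 0 0 0",
  "hand": 1,
  "grip_force": 30
}}

```text
clock: 4.08
tcp_pos: [0.6141, 0.1212, 0.0856]
orientation: [-0.044, 3.14, 0.0]
contact_force: [0.1, -0.9, 2.8]
grip_width: 0.0185
gripper_force: 30.1
```

```bash
cat > circ.py <<'E'
import sys; from h import *
# current command point, centre, radius -> rows
def rows(p,c,a0,n,step=10,rad=.045,th=np.radians(1.62)):
    x=np.array([-np.cos(th),-np.sin(th)]);y=np.array([-np.sin(th),np.cos(th)]);out=[];q=np.array(p)
    for i in range(1,n+1):
        a=np.radians(a0-step*i); t=c+rad*np.array([np.cos(a),np.sin(a)]); d=t-q
        s=np.round([d@x,d@y],4); q=q+s[0]*x+s[1]*y; out.append(f"{s[0]:.4f} {s[1]:.4f} 0 0")
    return "; ".join(out)
E
python3 -c "
from circ import *
for k in range(4): 
  a=6.8-90*k; c=np.array([.569,.116]); p=c+.045*np.array([np.cos(np.radians(a)),np.sin(np.radians(a))]); print(rows(p,c,a,9))"
```

```text
-0.0000 -0.0078 0 0; 0.0013 -0.0078 0 0; 0.0027 -0.0074 0 0; 0.0039 -0.0068 0 0; 0.0050 -0.0060 0 0; 0.0060 -0.0050 0 0; 0.0068 -0.0040 0 0; 0.0073 -0.0027 0 0; 0.0078 -0.0014 0 0
0.0078 -0.0000 0 0; 0.0078 0.0013 0 0; 0.0074 0.0027 0 0; 0.0068 0.0039 0 0; 0.0060 0.0050 0 0; 0.0050 0.0060 0 0; 0.0040 0.0068 0 0; 0.0027 0.0073 0 0; 0.0014 0.0078 0 0
0.0000 0.0078 0 0; -0.0013 0.0078 0 0; -0.0027 0.0074 0 0; -0.0039 0.0068 0 0; -0.0050 0.0060 0 0; -0.0060 0.0050 0 0; -0.0068 0.0040 0 0; -0.0073 0.0027 0 0; -0.0078 0.0014 0 0
-0.0078 0.0000 0 0; -0.0078 -0.0013 0 0; -0.0074 -0.0027 0 0; -0.0068 -0.0039 0 0; -0.0060 -0.0050 0 0; -0.0050 -0.0060 0 0; -0.0040 -0.0068 0 0; -0.0027 -0.0073 0 0; -0.0014 -0.0078 0 0
```

Call:
{"api": "arm_command", "payload": {
  "plan": "0 -.0078 0 0;.0013 -.0078 0 0;.0027 -.0074 0 0;.0039 -.0068 0 0"
}}

```text
clock: 4.58
tcp_pos: [0.607, 0.0906, 0.0856]
orientation: [-0.044, 3.14, 0.0]
contact_force: [1.7, 2.5, 2.5]
grip_width: 0.0188
gripper_force: 30.3
```

Call:
{"api": "arm_command", "payload": {
  "plan": ".005 -.006 0 0;.006 -.005 0 0;.0068 -.004 0 0;.0073 -.0027 0 0;.0078 -.0014 0 0;.0078 0 0 0"
}}

```text
clock: 5.32
tcp_pos: [0.5662, 0.0704, 0.0854]
orientation: [-0.044, 3.141, -0.001]
contact_force: [4.0, 0.2, 3.2]
grip_width: 0.0186
gripper_force: 30.4
```

Run:
```python
from h import *
o=r.get_obs(); print(o["tcp_pos"],o["contact_force"],o["qvel"])
im,d=eyes.grab_frame("scene"); o=r.get_obs(); print(o["tcp_pos"],o["contact_force"],o["moment"])
cv2.imwrite("pics/c4.png",cv2.resize(im[150:270,275:375,::-1],None,fx=5,fy=5,interpolation=cv2.INTER_CUBIC))
```

```text
[0.56623725 0.07043986 0.08544495] [3.99925152 0.1675759  3.2446484 ] [-0.02869435 -0.07807088 -0.00800682  0.15025411  0.00444321 -0.07087685
 -0.02812098]
[0.56462553 0.07056751 0.08519221] [-1.45231768 -1.13860258  7.97130693] [-0.11640881  0.18635257  0.03673939]
```

View pics/c4.png

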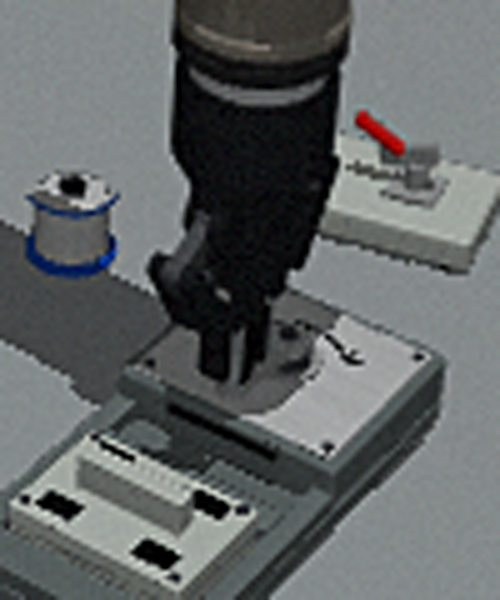

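The crank follows: in the crop the arm runs from the hub (290,335) to the gripped knob near (235,360). I'll continue with 15° rows.

```bash
python3 -c "
from circ import *
for k in range(4): 
  a=-93.2-90*k; c=np.array([.569,.116]); p=c+.045*np.array([np.cos(np.radians(a)),np.sin(np.radians(a))]); print(rows(p,c,a,6,15))"
```

```text
0.0115 0.0025 0 0; 0.0104 0.0054 0 0; 0.0087 0.0079 0 0; 0.0063 0.0099 0 0; 0.0036 0.0112 0 0; 0.0006 0.0117 0 0
-0.0025 0.0115 0 0; -0.0054 0.0104 0 0; -0.0079 0.0087 0 0; -0.0099 0.0063 0 0; -0.0112 0.0036 0 0; -0.0117 0.0006 0 0
-0.0115 -0.0025 0 0; -0.0104 -0.0054 0 0; -0.0087 -0.0079 0 0; -0.0063 -0.0099 0 0; -0.0036 -0.0112 0 0; -0.0006 -0.0117 0 0
0.0025 -0.0115 0 0; 0.0054 -0.0104 0 0; 0.0079 -0.0087 0 0; 0.0099 -0.0063 0 0; 0.0112 -0.0036 0 0; 0.0117 -0.0006 0 0
```

Call:
{"api": "arm_command", "payload": {
  "plan": "0.0115 0.0025 0 0; 0.0104 0.0054 0 0; 0.0087 0.0079 0 0; 0.0063 0.0099 0 0; 0.0036 0.0112 0 0; 0.0006 0.0117 0 0"
}}

```text
clock: 6.12
tcp_pos: [0.5239, 0.1174, 0.0853]
orientation: [-0.043, 3.141, -0.003]
contact_force: [6.5, -5.2, 2.1]
grip_width: 0.0189
gripper_force: 30.2
```

Call:
{"api": "arm_command", "payload": {
  "plan": "-0.003 0.0115 0 0; -0.0059 0.0104 0 0; -0.0079 0.0087 0 0; -0.0099 0.0063 0 0; -0.0112 0.0036 0 0; -0.0117 0.0006 0 0"
}}

```text
clock: 6.88
tcp_pos: [0.5695, 0.1608, 0.085]
orientation: [0.046, -3.135, 0.002]
contact_force: [-5.3, -1.6, 13.1]
grip_width: 0.0189
gripper_force: 31.3
```

Call:
{"api": "arm_command", "payload": {
  "plan": "-0.0115 -0.0025 -.0005 0; -0.0104 -0.0054 -.0005 0; -0.0087 -0.0079 -.0005 0; -0.0063 -0.0099 0 0; -0.0036 -0.0112 0 0; -0.0006 -0.0117 0 0"
}}

```text
clock: 7.62
tcp_pos: [0.6141, 0.1167, 0.086]
orientation: [0.049, -3.14, -0.004]
contact_force: [4.6, 4.6, -2.0]
grip_width: 0.0184
gripper_force: 29.9
```

Call:
{"api": "arm_command", "payload": {
  "plan": "0.002 -0.0115 0 0; 0.0054 -0.0104 0 0; 0.0079 -0.0087 0 0; 0.0099 -0.0063 0 0; 0.0112 -0.0036 0 0; 0.0117 -0.0006 0 0"
}}

```text
clock: 8.38
tcp_pos: [0.5659, 0.0707, 0.0861]
orientation: [0.044, -3.139, 0.001]
contact_force: [0.8, -0.9, -6.0]
grip_width: 0.0185
gripper_force: 29.5
```

Call:
{"api": "arm_command", "payload": {
  "plan": "0.0115 0.0025 0 0; 0.0104 0.0054 0 0"
}}

```text
clock: 8.62
tcp_pos: [0.544, 0.0786, 0.0862]
orientation: [0.045, -3.139, 0.001]
contact_force: [0.9, -0.2, -8.9]
grip_width: 0.0187
gripper_force: 29.5
```

The drag has fallen from about 5 N to 0.9 N, so the tape is off. I'll release the knob and lift.

Call:
{"api": "arm_command", "payload": {
  "plan": "0 0 0 0;0 0 0 0;0 0 0 0;0 0 0 0",
  "hand": 0
}}

```text
clock: 9.12
tcp_pos: [0.5465, 0.0784, 0.087]
orientation: [-0.044, 3.141, 0.0]
contact_force: [-0.9, -0.0, 0.7]
grip_width: 0.0426
gripper_force: 0.0
```

Call:
{"api": "arm_command", "payload": {
  "plan": "0 0 -.02 0;0 0 -.025 0;0 0 -.03 0;-.01 -.03 0 0;-.01 -.035 0 0;-.01 -.035 0 0;0 0 0 0"
}}

```text
clock: 10.0
tcp_pos: [0.5794, -0.0247, 0.162]
orientation: [-0.035, 3.141, -0.003]
contact_force: [-0.2, 0.5, 0.2]
grip_width: 0.0425
gripper_force: 0.0
```

Run:
```python
from h import *
out=[]
for n,(a,b,c,d_) in {"scene":(280,360,160,260),"top":(155,240,360,440)}.items():
    im,d=eyes.grab_frame(n); np.savez(n+"1.npz",im=im,d=d)
    print(n,"tray offset",c,a); out.append(cv2.resize(im[a:b,c:d_,::-1],(400,int(400*(b-a)/(d_-c))),interpolation=cv2.INTER_CUBIC))
    if n=="scene": out.append(cv2.resize(im[180:290,265:365,::-1],(400,440),interpolation=cv2.INTER_CUBIC))
h=max(o.shape[0] for o in out)
L=np.zeros((600,800,3),np.uint8)
s=cv2.resize(out[0],(300,240)); t=cv2.resize(out[2],(320,340)); L[:240,:300]=s; L[245:585,:320]=t; L[:440,330:730]=out[1]
cv2.imwrite("pics/c5.png",L); print(r.get_obs()["tcp_pos"])
```

```text
scene tray offset 160 280
top tray offset 360 155
[ 0.57874587 -0.02074263  0.16166407]
```

View pics/c5.png

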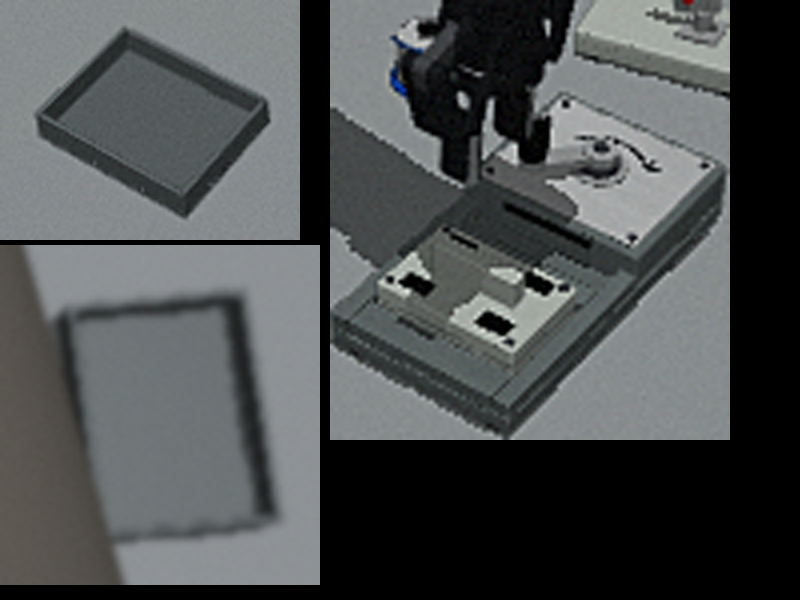

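The tray rim corners in the scene crop (3×) are at (125,28), (269,100), (187,193) and (38,118). The crank stayed where I left it and the cassette is still in its bay.

Run:
```python
from h import *
f=lambda u,v:(159.67+u/3,279.67+v/3)
P=onplane("scene",[f(125,28),f(269,100),f(187,193),f(38,118)],.026)[:,:2]
print(P,P.mean(0),np.linalg.norm(np.diff(P,axis=0),axis=1))
e=P[1]-P[0]+P[2]-P[3]; print("x-yaw",np.degrees(np.arctan2(e[1],e[0])))
g=lambda u,v:(359.6+u/4,154.6+(v-245)/4)
# outer rim right edge corners in top + inner floor
T=onplane("top",[g(243,293),g(275,520)],.026)[:,:2]; print("top right rim",T, np.degrees(np.arctan2(*(T[0]-T[1])[::-1])))
T0=np.load("top0.npz"); print(onplane("top",[g(58,310)],.026))
```

```text
[[ 0.4650158  -0.24627089]
 [ 0.59457135 -0.22961442]
 [ 0.60628382 -0.32616726]
 [ 0.48018508 -0.34696003]] [ 0.53651401 -0.28725315] [0.13062189 0.09726064 0.12780153]
x-yaw 8.333639842283556
top right rim [[ 0.60173718 -0.3273398 ]
 [ 0.47432267 -0.34043468]] 5.867908392678462
[[ 0.58967074 -0.22299141  0.026     ]]
```

Call:
{"api": "arm_command", "payload": {
  "plan": "0.002 0 .02 0;0.002 0 .025 0;0 0 .025 0;0 0 .02 0;0 0 .0 0"
}}

```text
clock: 10.72
tcp_pos: [0.5734, -0.0193, 0.0704]
orientation: [0.048, -3.138, -0.001]
contact_force: [-0.4, 0.8, 0.2]
grip_width: 0.0424
gripper_force: 0.0
```

Call:
{"api": "arm_command", "payload": {
  "plan": "0 -.001 .008 0;0 0 0 0"
}}

```text
clock: 10.98
tcp_pos: [0.5748, -0.0216, 0.064]
orientation: [-0.045, 3.141, 0.0]
contact_force: [-0.7, -0.4, -0.2]
grip_width: 0.0429
gripper_force: 0.0
```

Call:
{"api": "arm_command", "payload": {
  "plan": "0 0 0 0;0 0 0 0;0 0 0 0;0 0 0 0;0 0 0 0",
  "hand": 1,
  "grip_force": 40
}}

```text
clock: 11.6
tcp_pos: [0.5752, -0.0213, 0.0644]
orientation: [-0.045, 3.14, 0.001]
contact_force: [-0.4, 2.4, 5.2]
grip_width: 0.0115
gripper_force: 40.9
```

Gripped at a width of 11.5 mm, which matches the 12 mm rib. Lifting gently straight up.

Call:
{"api": "arm_command", "payload": {
  "plan": "0 0 -.005 0;0 0 -.01 0;0 0 -.015 0;0 0 -.02 0;0 0 -.02 0;0 0 -.02 0;0 0 -.01 0;0 0 0 0;0 0 0 0"
}}

```text
clock: 12.72
tcp_pos: [0.5743, -0.0219, 0.1632]
orientation: [0.044, -3.14, 0.0]
contact_force: [-0.4, -0.6, -2.3]
grip_width: 0.011
gripper_force: 40.0
```

Run:
```python
from h import *
o=r.get_obs(); print(o["tcp_pos"],o["contact_force"],o["grip_width"],o["orientation"])
im,d=eyes.grab_frame("scene"); P=cloud("scene",d)
cv2.imwrite("pics/c6.png",cv2.resize(im[130:340,160:380,::-1],None,fx=2.8,fy=2.8,interpolation=cv2.INTER_CUBIC))
```

```text
[ 0.57430445 -0.02194289  0.16321901] [-0.35359431 -0.55395323 -2.29403234] 0.01095763771331106 [ 4.42591711e-02 -3.14020583e+00  1.87083565e-04]
```

View pics/c6.png

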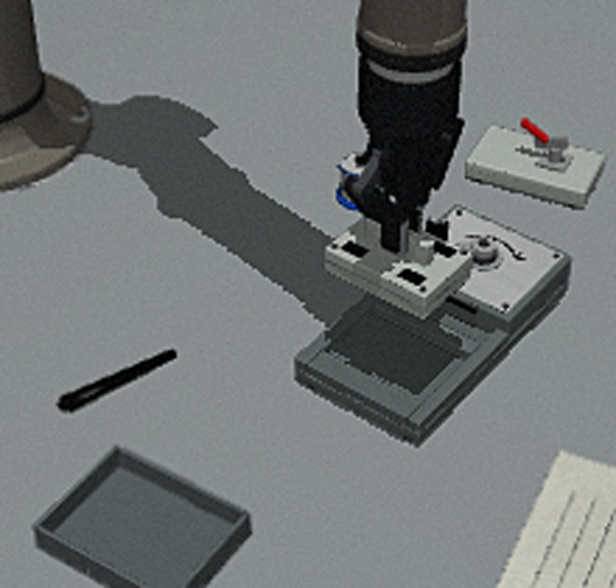

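The cassette hangs level in the gripper at about (400,255) and the bay is empty. I'll carry it over the tray.

Call:
{"api": "arm_command", "payload": {
  "plan": ".0058 -.0328 0 0;.0058 -.0328 0 0;.0058 -.0328 0 0;.0058 -.0328 0 0;.0058 -.0328 0 0;.0058 -.0328 0 0;.0058 -.0328 0 0;.0058 -.0328 0 0;0 0 0 -5.5;0 0 .02 0;0 0 .025 0;0 0 .025 0;0 0 .0 0;0 0 0 0;0 0 0 0"
}}

```text
clock: 14.65
tcp_pos: [0.5365, -0.2858, 0.0949]
orientation: [-0.195, 3.134, -0.001]
contact_force: [1.1, 0.1, -1.2]
grip_width: 0.0111
gripper_force: 39.9
```

Run:
```python
from h import *
print(r.get_obs()["tcp_pos"])
a,_=eyes.grab_frame("scene"); b,_=eyes.grab_frame("top")
z=lambda i,y,x:cv2.resize(i[y:y+100,x:x+100,::-1],(400,400),interpolation=cv2.INTER_CUBIC)
cv2.imwrite("pics/c7.png",np.hstack([z(a,270,160),z(b,145,350)]))
```

```text
[ 0.53653432 -0.28582045  0.09489696]
```

View pics/c7.png

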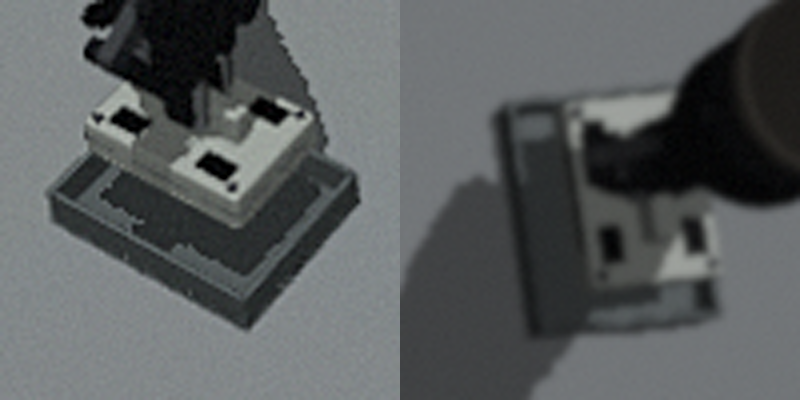

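The cassette hangs over the tray. In the scene crop (4×) its left corner is at (86,125) and its right corner at (322,120), and the tray rim corners are at (50,192), (358,178) and (245,300).

Run:
```python
from h import *
f=lambda u,v:(159.6+u/4,269.6+v/4)
c=onplane("scene",[f(86,125),f(322,120),f(232,210)],.0765)[:,:2]; print(c,(c[0]+c[1])/2,np.linalg.norm(c[0]-c[1]))
t=onplane("scene",[f(50,192),f(358,180),f(246,300)],.026)[:,:2]; print(t,(t[0]+t[1])/2,np.linalg.norm(t[0]-t[1]))
a=c[1]-c[2];b=t[1]-t[2];print(np.degrees([np.arctan2(-a[0],a[1]),np.arctan2(-b[0],b[1])]))
```

```text
[[ 0.49445121 -0.32693396]
 [ 0.58565905 -0.24615669]
 [ 0.59155219 -0.31866989]] [ 0.54005513 -0.28654532] 0.12183528883011843
[[ 0.47691042 -0.34469224]
 [ 0.59712979 -0.23326106]
 [ 0.6059131  -0.3284133 ]] [ 0.53702011 -0.28897665] 0.16391950889850168
[4.64621173 5.27390855]
```

Call:
{"api": "arm_command", "payload": {
  "plan": ".0025 -.002 .015 0;0 0 .015 0;0 0 .008 0;0 0 .004 0;0 0 .003 0;0 0 0 0"
}}

```text
clock: 15.5
tcp_pos: [0.5338, -0.2878, 0.0489]
orientation: [-0.195, 3.135, -0.0]
contact_force: [-0.2, 0.4, -1.5]
grip_width: 0.0103
gripper_force: 39.9
```

Call:
{"api": "arm_command", "payload": {
  "plan": "0 0 .001 0;0 0 .0005 0;0 0 0 0"
}}

```text
clock: 15.88
tcp_pos: [0.5339, -0.2879, 0.0484]
orientation: [-0.195, 3.135, -0.0]
contact_force: [-2.1, 1.5, 7.0]
grip_width: 0.0108
gripper_force: 41.0
```

Call:
{"api": "arm_command", "payload": {
  "plan": "0 0 0 0;0 0 0 0;0 0 0 0;0 0 0 0;0 0 -.01 0;0 0 -.03 0;0 0 -.05 0;0 0 -.05 0;0 .05 0 0;0 .05 0 0;0 .05 0 0;0 0 0 0;0 0 0 0",
  "hand": 0
}}

```text
clock: 17.5
tcp_pos: [0.5152, -0.1395, 0.1879]
orientation: [-0.195, 3.135, -0.001]
contact_force: [-0.6, -0.7, 0.6]
grip_width: 0.0426
gripper_force: 0.0
```

Run:
```python
from h import *
print(r.get_obs()["tcp_pos"])
a,_=eyes.grab_frame("scene"); b,_=eyes.grab_frame("top")
z=lambda i,y,x:cv2.resize(i[y:y+100,x:x+100,::-1],(400,400),interpolation=cv2.INTER_CUBIC)
cv2.imwrite("pics/c8.png",np.hstack([z(a,270,160),z(b,145,350)]))
```

```text
[ 0.51520177 -0.13950563  0.18793904]
```

View pics/c8.png

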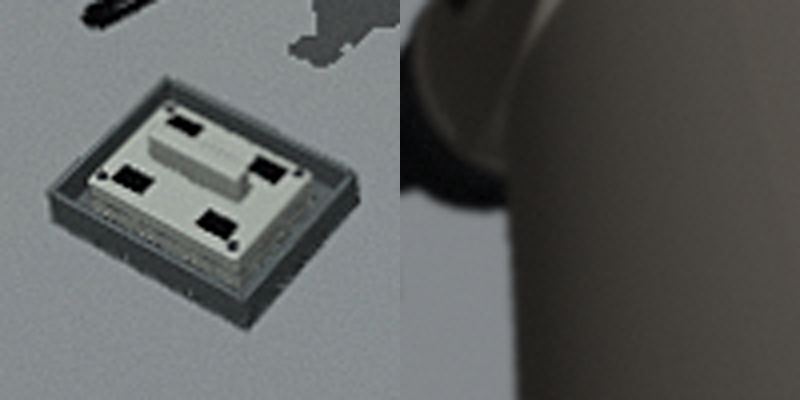

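The cassette lies flat and centred in the tray, with its corners at about (90,185), (310,180) and (240,260) in the crop.

```bash
python3 -c "
from bench import ticket; print(ticket.hand_in())"
```

```text
the job is handed in; nothing more can be done
None
```

I wound the tape clockwise until the load dropped (about 5 N down to 0.9 N, at most 120° past the slip), with a grip of about 31 N. I then laid the cassette flat and near-centred in the grey tray and handed the job in at about 17.6 s; no verdict came back.

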